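Spin the tube carousel and stop it at the loading bay

ROBOT

A 6-joint arm with a two-finger parallel gripper is mounted at the origin on a cart in front of the work surface, level with it; the furniture and walls round the work are solid. World frame = base frame: x ahead of the robot, y to its left, z up, the work surface at z = 0. Lengths are in mm, angles in rad, forces in N, time in s.
With the tool pointing down it reaches from about 400 to 925 mm from the base axis. Payload 12.5 kg.
Tool frame: the origin (TCP) lies at the very end of the fingers, on their centre line; the grasp point (between the pads) lies 19 mm behind it; z points along the fingers, y is the line along which they close (so a half turn about z gives the same grasp; the last joint's range is limited). The gripper opens to 95 mm and grips with 3 to 60 N. Pads are 20 mm wide; open, the fingers measure 119 mm over their backs; the gripper's body (75 mm by 180 mm) begins 59 mm behind the grasp point.
Start: joints at [1.022, 0.491, 1.559, -0, 1.092, -0.106], TCP at [267.783, 564.75, 181.561] pointing down, gripper open.
Joint ranges: [-3.1, 3.1], [-0.84, 2.19], [0.05, 2.79], [-1.13, 4.28], [0.06, 2.93], [-2.69, 2.69]. Speed limits (rad/s): [2.22, 2.22, 2.79, 3.14, 3.14, 3.14].

INTERFACE

Orientations are given as [roll, pitch, yaw] about the fixed x, y, z axes, in that order (R = Rz(yaw) Ry(pitch) Rx(roll)).
In Python, from cell import state, imaging, env, spot_in, mark_of gives the robot as it stands. The module is installed in compiled form; this text tells all that it offers.
- The arm moves only by the tool step_arm, never from a script. Its argument "increments" is a list of rows, each an object with "slide": the shift along the tool's x, y, z in m, a list of three; "roll": the turn about the tool's z in rad. A call has 1 to 5 rows; each row is the pose to reach, as a shift and turn from the pose commanded when the call began, along the tool's axes at that moment; what a row does not reach only later rows make up. A row lasts 1/8 s, in which the tool goes at most 62.5 mm and 10.7 degrees, less where a joint would pass 70% of its speed; a pose out of reach is approached as far as the arm can. A call with a gripper value outside its range is refused whole. "fingers" is the opening, from 0 (shut) to 1 (fully open), set as the call begins (left out, the last holds). The fingers move at their own pace and stop on an object; the grip force is fixed at half the most. Time passes only in rows, so rows that repeat a pose let the fingers close. It gives the time, the measured TCP pose, the force, the opening and the grip force at its end, in the units of the state.
- state(): the state, without advancing time (a new reading comes with each control period).
- imaging.read_camera(name): name is "scene" or "side" or "wrist"; returns a dict with "color" (480x640x3 uint8, red, green, blue), "z_map" (480x640 float32, mm along the optical axis (not along the pixel's ray), 0 where there is no reading), "intrinsics" (3x3 intrinsics, pixels), "camera_from_world" (4x4, takes a point from world to camera coordinates). Camera axes: x right, y up, looking along -z (the intrinsics and any distortion apply to the point x, -y, -z); pixel columns grow to the right and rows downward; lengths in mm; the calibration is good to about 2 mm. The wrist camera is an equidistant fisheye: a pixel r from the principal point sees the ray r / f radians off the axis. A picture is of the moment at which its call begins.
- env.job_done(): hands the job in; it is judged then, once.
Trained networks look in the newest picture that a camera, given by its name, has taken for a name from the list of things; names that differ only in an ending like _2 or _b are one class to them, and where a whole thing is asked for, a point or a joint stands for the part that bears it (a point fixed in the world has none). Each returns a list of dicts, best first, with "confidence" (0 to 1); they miss things now and then, are a little off and sometimes report something else, mostly with a low value. They report only what shows in the picture. A call takes as long as a camera call.
- spot_in(camera, target): "bbox" ([left, top, right, bottom] in pixels, round what is visible of it).
- mark_of(camera, target): "uv" ([column, row] in pixels: a listed point, or the origin of a listed thing).
The state is a dict: "t": time; "joints": joint angles; "qvel": joint speeds; "tau": joint torques, N m; "eef_pos": TCP position; "tcp_rot": TCP orientation; "ft_force": force on the tool from outside, world axes, zero at the start; "moment": the same for the moment, N m; "opening": opening from 0.0 (shut) to 1.0 (fully open); "grip_force": force on a finger pad.
Only numpy, scipy, OpenCV 4.12 (cv2) and the standard library are available. Lean on these libraries where they do the work, as an engineer would, in place of code of your own. Each camera call takes 0.05 s, during which the arm holds its last target. There are 200 camera calls.

TASK

Check that the sample-tube carousel runs freely: with a fingertip give the steel peg on its rim a good flick so that the round tray spins anticlockwise (seen from above), and let it run on untouched until the peg has gone past the upright white plate of the stand (the loading bay) at least once. Then, when the peg next comes round, or on a later round, brake the turning tray with a fingertip on the bare rim so that it comes to rest with the peg in front of the plate, between the plate's two edges, and take the finger away: do not stop it elsewhere and push it into place. Touch the tray only, not the tubes standing in it; lift nothing, leave the stand where it is, and leave the sample cup, the bottle and the carton alone.

Things in the scene. Friction and masses are not known exactly. Their poses are not given: they have to be found in the camera images.
- carousel: White stand of the carousel, loose, 2.5 kg: foot disc 170 mm across, 12 mm high; origin at the centre of its underside, on the tray's vertical axis, z up. An arm to its own -x carries the loading-bay plate: upright, 50 mm wide (along the stand's y), faces 120 and 126 mm from the axis, top 74 mm above the desk. The tray turns on the stand and counts as part of it.
- tray (a joint): Angle of the grey tray (rad), anticlockwise from above positive, counting on over turns; the peg is at the middle of the bay plate at 0, 2 pi, 4 pi.. It starts at 0.9 to 1.9: first pass at 2 pi, stop it at 4 pi or later. Free bearing: it loses some 5 % of its speed plus 0.05 rad/s each second; a flick under about 1.6 rad/s dies before 4 pi. A press of a few N stops it within 0.1 s.
- hub (a point): Centre of the tray's upper face, on the axis, 60 mm above the desk. The tray is a flat disc 212 mm across, 10 mm thick, about 0.65 kg; its upper face is bare for braking from 50 to 92 mm from the axis. It may creep for a second when the finger lifts off. A low steel hub cap, 22 mm across, rises 8 mm at the centre.
- peg_top (a point): Centre of the top of the steel flick peg, which turns with the tray: upright, 10 mm across, rising 25 mm above the tray's upper face (top 85 mm above the desk), 98 mm from the axis.
- bay (a point): The point on the stand, 98 mm from the axis and 60 mm above the desk, before the middle of the bay plate, where the peg shall stop.
- rack_a: Capped sample tube, 17 mm across, standing fixed in a tray socket 34 mm from the axis; its origin is its foot, 12 mm above the desk, its cap tops out 98 mm above the desk. Not to be touched.
- rack_b: Capped sample tube, 17 mm across, standing fixed in a tray socket 34 mm from the axis; its origin is its foot, 12 mm above the desk, its cap tops out 98 mm above the desk. Not to be touched.
- rack_c: Capped sample tube, 17 mm across, standing fixed in a tray socket 34 mm from the axis; its origin is its foot, 12 mm above the desk, its cap tops out 98 mm above the desk. Not to be touched.
- rack_d: Capped sample tube, 17 mm across, standing fixed in a tray socket 34 mm from the axis; its origin is its foot, 12 mm above the desk, its cap tops out 98 mm above the desk. Not to be touched.
- cup: Bystander: sample cup with screw cap, 62 mm across, 69 mm high, loose on the desk left of the carousel; origin at the centre of its underside.
- bottle: Bystander: small amber bottle, 36 mm across, 67 mm high, loose on the desk left of the carousel; origin at the centre of its underside.
- carton: Bystander: printed dressing carton 103 x 152 x 50 mm, loose on the desk at the left; origin at the centre of its underside.

How it is judged (in metres and radians):
On the way, in this order (a step that is already met when the one before it is completed fails the run):
1. the tray spins free, anticlockwise, faster than 1 rad/s, with no finger on it (velocity of joint tray above 1 rad/s and contact force between the fingers and carousel below 0.1 N), for 0.3 s.
2. the peg has passed the bay once and the tray still runs free, with no finger on it (value of joint tray between 6.8 and 12.2 rad and velocity of joint tray above 0.1 rad/s and contact force between the fingers and carousel below 0.1 N), for 0.1 s.
3. a finger is on the tray and it has come to rest with the peg in front of the bay plate (25 mm either side of its middle), on the second pass or later (value of joint tray above 12 rad and horizontal distance between peg_top and bay below 0.025 m and contact force between the fingers and carousel above 0.3 N and velocity of joint tray between -0.1 and 0.1 rad/s), for 0.1 s.
At the end, for the whole second after the job is handed in: The tray is at rest (under 0.05 rad/s) after the peg's second or a later pass, the peg within 25 mm of the middle of the bay plate; the stand within 20 mm of where it stood and level; cup, bottle and carton within 20 mm of where they stood (value of joint tray above 12 rad and horizontal distance between peg_top and bay below 0.025 m and velocity of joint tray between -0.05 and 0.05 rad/s and distance of each of carousel, cup, bottle, carton from where it was at the start of the episode below 0.02 m and angle between carousel's own z axis and vertical below 0.05 rad); the robot touches nothing.
It fails at once if after its free run past the bay the tray stands still with the peg away from the bay plate (value of joint tray above 6.9 rad and horizontal distance between peg_top and bay above 0.028 m and velocity of joint tray between -0.03 and 0.03 rad/s).
It fails at once if the stand is lifted (5 mm), tilted or shoved more than 20 mm (height (world z) of carousel above 0.005 m or angle between carousel's own z axis and vertical above 0.1 rad or distance of carousel from where it was at the start of the episode above 0.02 m).
It fails at once if a tube in the tray is touched (contact force between any of the fingers, the arm and rack_a above 0.5 N or contact force between any of the fingers, the arm and rack_b above 0.5 N or contact force between any of the fingers, the arm and rack_c above 0.5 N or contact force between any of the fingers, the arm and rack_d above 0.5 N).
It fails at once if the cup, bottle or carton is moved more than 20 mm (distance of any of cup, bottle, carton from where it was at the start of the episode above 0.02 m).
It also fails if it takes over 64 s, if anything falls off the work surface, if the arm or the gripper's body presses on something with over 40 N, if the wrist force passes 120 N, or if a joint passes its speed limit or range.

## Working session

There is one attempt and no reset: what is moved stays moved. The work goes in short steps, Python scripts to look and compute and a tool call to move; the robot and the scene stay as the last step left them, time stands still between calls to the robot, and variables do not carry over. Pictures are saved under pics/ and viewed, at most 10 in all, crops included, and the job is handed in when it is done.

Besides the shell and the picture viewer there is one more tool, called after "Call:" as name([rows], argument=value, ...), one row to a line, values as JSON. step_arm: Moves the arm, as the interface text tells. Its arguments: {"type":"object","properties":{"increments":{"type":"array"},"fingers":{"type":"number"}},"required":["increments"]}

```bash
mkdir -p pics
cat > h.py <<'E'
import numpy as np, cv2
from cell import state, imaging, env, spot_in, mark_of
def ray(c,uv):
    K=c["intrinsics"];T=c["camera_from_world"];R=T[:3,:3];t=T[:3,3]
    d=np.array([(uv[0]-K[0,2])/K[0,0],-(uv[1]-K[1,2])/K[1,1],-1.0])
    return -R.T@t, R.T@d
def at_z(c,uv,z):
    o,d=ray(c,uv); return o+d*(z-o[2])/d[2]
def proj(c,p):
    q=c["camera_from_world"]@np.append(p,1); K=c["intrinsics"]
    return K[0,0]*q[0]/-q[2]+K[0,2], K[1,1]*-q[1]/-q[2]+K[1,2]
E
python3 - <<'E'
from h import *
print(state())
for n in("scene","side"):
    c=imaging.read_camera(n); cv2.imwrite(f"pics/{n}1.png",c["color"][:,:,::-1])
    print(n,ray(c,(320,240)))
    for t,z in(("hub",60),("peg_top",85),("bay",60),("carousel",0),("cup",0),("bottle",0),("carton",0),("rack_a",12)):
        for m in mark_of(n,t)[:4]: print(t,np.round(m["uv"]),round(m["confidence"],2),np.round(at_z(c,m["uv"],z)))
E
```

```text
{'t': 0.0, 'joints': array([ 1.02241296e+00,  4.91554483e-01,  1.55945600e+00, -9.56220703e-06,
        1.09170179e+00, -1.05615132e-01]), 'qvel': array([ 0.00015698,  0.00016507,  0.00032419,  0.00070537, -0.0005264 ,
        0.00042878]), 'tau': array([-9.07919621e-04, -6.12640929e+01, -2.58183843e+01,  6.92315586e-02,
        4.81304736e-02, -1.28253923e-04]), 'eef_pos': array([267.61745789, 564.49068412, 180.96267089]), 'tcp_rot': array([-3.14047838e+00, -1.09595406e-04,  2.69882877e+00]), 'ft_force': array([ 0.56833277,  0.90792826, -0.00965477]), 'moment': array([0.02124095, 0.00055788, 0.00702537]), 'grip_force': 0.0, 'opening': 1.0031807543994125}
scene (array([  40.84557262, -607.59448117,  847.91161769]), array([ 0.40323729,  0.67359758, -0.61987216]))
hub [392. 303.] 0.71 [571.  15.  60.]
peg_top [435. 322.] 0.6 [590. -82.  85.]
bay [355. 328.] 0.86 [476.  -3.  60.]
carousel [391. 326.] 0.82 [572.  12.   0.]
cup [305. 236.] 0.81 [571. 345.   0.]
cup [390. 328.] 0.46 [567.   9.   0.]
cup [394. 303.] 0.19 [614.  60.   0.]
bottle [251. 263.] 0.97 [423. 322.  -0.]
carton [336. 215.] 0.84 [675. 378.   0.]
side (array([ 242.55218733, -650.71163505,  906.54750308]), array([ 0.23826798,  0.71249337, -0.6601358 ]))
hub [368. 314.] 0.75 [565.  15.  60.]
peg_top [403. 343.] 0.97 [589. -93.  85.]
bay [325. 330.] 0.8 [469.   6.  60.]
carousel [316. 234.] 0.74 [568. 353.  -0.]
carousel [369. 336.] 0.57 [565.   4.   0.]
cup [327. 333.] 0.72 [485.  43.   0.]
cup [260. 258.] 0.7 [412. 314.   0.]
cup [318. 237.] 0.63 [570. 340.   0.]
bottle [265. 260.] 0.67 [421. 307.   0.]
carton [354. 220.] 0.92 [679. 372.  -0.]
```

View pics/scene1.png

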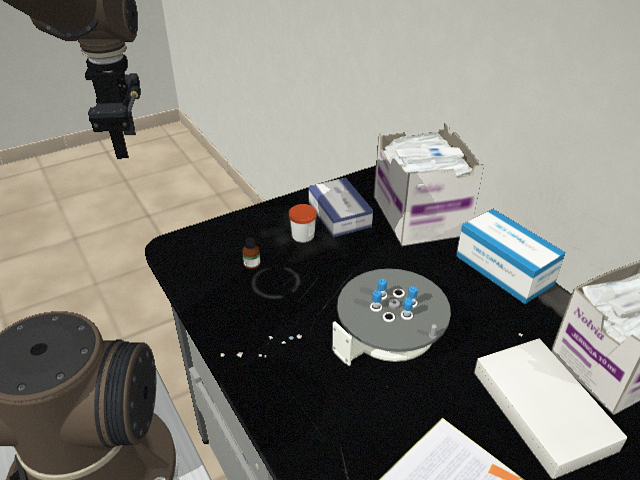

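View pics/side1.png

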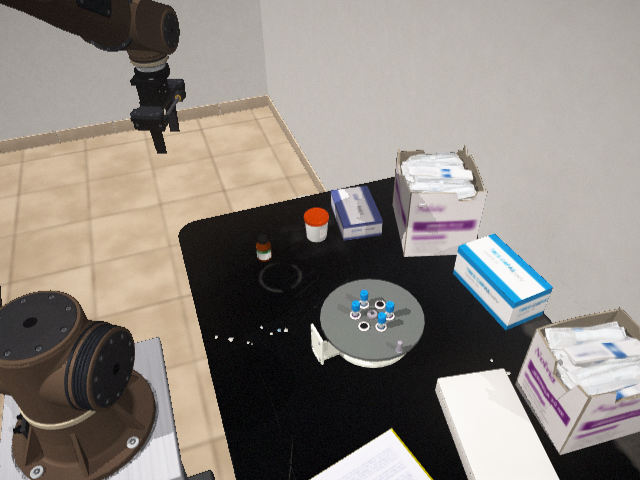

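The pictures show the carousel with its hub at scene (394,303) and the peg at (434,330). The bay plate is at (342,342), to the hub's left. I'll refine the pose with depth.

```bash
cat >> h.py <<'E'
def cloud(c):
    Z=c["z_map"];K=c["intrinsics"];v,u=np.mgrid[:480,:640];T=c["camera_from_world"]
    P=np.stack([(u-K[0,2])/K[0,0]*Z,-(v-K[1,2])/K[1,1]*Z,-Z],-1)
    W=(P-T[:3,3])@T[:3,:3]; W[Z<=0]=np.nan; return W
E
python3 - <<'E'
from h import *
for n in("scene","side"):
    c=imaging.read_camera(n);W=cloud(c).reshape(-1,3);col=c["color"].reshape(-1,3)
    r=np.hypot(W[:,0]-568,W[:,1]-13)
    m=(abs(W[:,2]-60)<5)&(r<125)
    m&=~((W[:,0]<470)); P=W[m]
    print(n,len(P),"z",np.median(P[:,2]))
    (x,y),R=cv2.minEnclosingCircle(P[:,:2].astype(np.float32)); print("enc",x,y,R)
    # extents
    print(np.percentile(P[:,0],[.3,99.7]),np.percentile(P[:,1],[.3,99.7]))
    r=np.hypot(W[:,0]-x,W[:,1]-y)
    q=W[(W[:,2]>70)&(r>85)&(r<115)&(W[:,2]<90)]; print("peg",len(q),np.median(q,0),np.ptp(q,axis=0))
    q=W[(W[:,2]>20)&(W[:,2]<76)&(r>112)&(r<140)&(W[:,0]<500)]; print("plate",len(q),np.median(q,0),q.min(0),q.max(0))
    q=W[(W[:,2]>80)&(r<60)]; print("tubes",len(q),q.min(0),q.max(0))
    q=W[(W[:,2]>85)&(W[:,0]>300)&(W[:,0]<950)&(W[:,1]>-400)&(r>115)]; print("tall",q.min(0),q.max(0))
E
```

```text
scene 6447 z 60.330938697127465
enc 571.2435302734375 7.221432209014893 108.72513580322266
[471.01530869 672.2634789 ] [-95.05712222 111.52399442]
peg 51 [581.90529151 -89.08577032  81.16217974] [10.66229986 11.86464234 16.056532  ]
plate 454 [445.66974651  -6.66931678  51.03727001] [441.14756003 -30.21667532  20.08139329] [453.75367076  20.45871051  75.69224598]
tubes 408 [528.27373954 -33.63145021  80.1523372 ] [609.90914153  50.6105334  101.46544632]
tall [ 300.10650472 -349.75528065   85.00773235] [ 949.91307551 1585.25865108  521.67671951]
side 5977 z 59.34549908982468
enc 570.3212890625 7.367171764373779 107.49560546875
[470.92116624 671.81221379] [-96.461667   110.18031329]
peg 40 [581.84672329 -91.30881027  80.8893804 ] [10.25647159 10.82487145 16.47982616]
plate 260 [445.81379388 -10.9217817   53.98638633] [441.41576026 -32.30974064  20.76347534] [453.10958119  17.83750495  75.86638554]
tubes 329 [529.93082825 -34.77200783  80.02845578] [608.6630607   49.74356917 100.00637214]
tall [ 300.03989071 -361.70474309   85.00169176] [949.92528108 643.44628306 552.50286504]
```

Call:
step_arm([
  {"slide": [0, 0, 0], "roll": -0.15},
  {"slide": [0, 0, 0], "roll": -0.3},
  {"slide": [0, 0, 0], "roll": -0.44},
  {"slide": [0, 0, 0], "roll": -0.44},
], fingers=0)

```text
t: 1.5
eef_pos: [267.8, 564.7, 181.6]
tcp_rot: [3.142, 0.0, 3.138]
ft_force: [0.3, 0.3, 0.4]
opening: 0.636
grip_force: 0.0
```

Call:
step_arm([
  {"slide": [-0.024, -0.055, 0]},
  {"slide": [-0.048, -0.11, 0]},
  {"slide": [-0.072, -0.165, 0]},
  {"slide": [-0.096, -0.22, 0]},
  {"slide": [-0.12, -0.275, 0]},
])

```text
invalid input at $.increments[0]: expected keys slide, roll
```

Call:
step_arm([
  {"slide": [-0.024, -0.055, 0]},
  {"slide": [-0.048, -0.11, 0]},
  {"slide": [-0.072, -0.165, 0]},
  {"slide": [-0.096, -0.22, 0]},
  {"slide": [-0.12, -0.275, 0]},
])

```text
invalid input at $.increments[0]: expected keys slide, roll
```

Call:
step_arm([
  {"slide": [-0.02, -0.055, 0]},
  {"slide": [-0.042, -0.105, 0.03]},
  {"slide": [-0.042, -0.105, 0.06]},
  {"slide": [-0.042, -0.105, 0.06]},
])

```text
invalid input at $.increments[0]: expected keys slide, roll
```

Call:
step_arm([
  {"slide": [-0.024, -0.055, 0], "roll": 0},
  {"slide": [-0.048, -0.11, 0], "roll": 0},
  {"slide": [-0.072, -0.165, 0], "roll": 0},
  {"slide": [-0.096, -0.22, 0], "roll": 0},
  {"slide": [-0.12, -0.275, 0], "roll": 0},
])

```text
t: 2.12
eef_pos: [387.6, 287.7, 181.8]
tcp_rot: [3.141, 0.001, 3.135]
ft_force: [0.8, -0.1, 0.1]
opening: 0.112
grip_force: 0.0
```

Call:
step_arm([
  {"slide": [-0.024, -0.055, 0], "roll": 0},
  {"slide": [-0.048, -0.11, 0], "roll": 0},
  {"slide": [-0.072, -0.165, 0], "roll": 0},
  {"slide": [-0.096, -0.22, 0], "roll": 0},
  {"slide": [-0.12, -0.275, 0], "roll": 0},
])

```text
t: 2.75
eef_pos: [506.9, 12.1, 181.8]
tcp_rot: [3.142, 0.001, 3.135]
ft_force: [0.9, 0.2, -0.5]
opening: 0.009
grip_force: 0.0
```

Call:
step_arm([
  {"slide": [-0.02, -0.05, 0], "roll": 0},
  {"slide": [-0.042, -0.102, 0.02], "roll": 0},
  {"slide": [-0.042, -0.102, 0.06], "roll": 0},
  {"slide": [-0.042, -0.102, 0.06], "roll": 0},
])

```text
t: 3.25
eef_pos: [546.6, -88.1, 119.5]
tcp_rot: [3.14, -0.005, 3.135]
ft_force: [-0.3, 0.7, 0.6]
opening: 0.005
grip_force: 0.0
```

Run:
```python
from h import *
print(state()["eef_pos"])
c=imaging.read_camera("side");I=c["color"][:,:,::-1].copy()
for p in((567,7,60),(584,-88,85),(550,-90,60),(472,-5,60),state()["eef_pos"]):
    cv2.circle(I,tuple(int(round(a)) for a in proj(c,p)),1,(0,0,255),-1)
cv2.imwrite("pics/a.png",cv2.resize(I[250:400,250:480],None,fx=3,fy=3))
```

```text
[546.5625143  -88.12891866 119.49188246]
```

View pics/a.png

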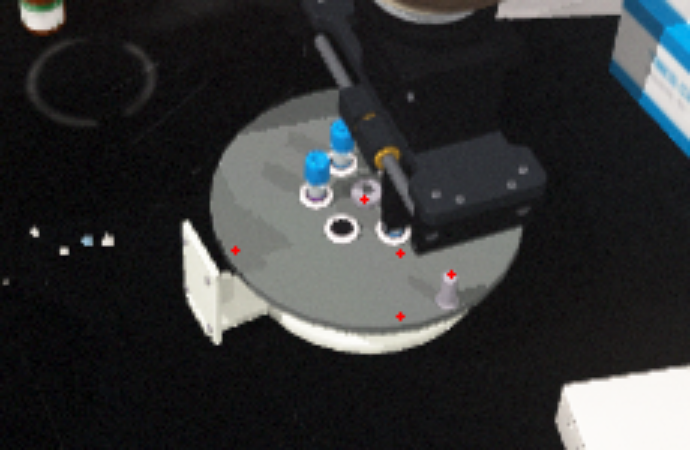

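The marks sit on the hub and the peg, at (364,199) and (451,273). The finger tip seems to end at (394,228), above the projected TCP at (400,253), so I'll check it with depth.

Run:
```python
from h import *
s=state()["eef_pos"]
O=[]
for n in("scene","side"):
    c=imaging.read_camera(n);W=cloud(c)
    u,v=proj(c,s);print(n,u,v)
    d=np.linalg.norm(W[...,:2]-s[:2],axis=-1); m=(d<28)&(W[...,2]>103)
    q=W[m]; 
    for lo in range(100,200,10):
        k=q[(q[:,2]>=lo)&(q[:,2]<lo+10)]
        if len(k): print(lo,len(k),k.min(0).round(),k.max(0).round())
    I=c["color"][:,:,::-1].copy(); I=cv2.convertScaleAbs(I,alpha=2,beta=30); u,v=int(u),int(v)
    I=cv2.resize(I[v-50:v+30,u-50:u+50],None,fx=4,fy=4); cv2.circle(I,(200,200),3,(0,0,255),-1);O.append(I)
cv2.imwrite("pics/b.png",np.hstack(O))
```

```text
scene 419.788437839834 318.79313615238993
150 35 [536. -93. 152.] [560. -81. 160.]
160 52 [535. -95. 160.] [557. -80. 170.]
170 64 [535. -97. 170.] [560. -79. 180.]
180 82 [535. -98. 180.] [560. -78. 190.]
190 77 [534. -99. 190.] [558. -78. 200.]
side 382.94921043264526 334.3393914184751
150 21 [536. -95. 153.] [551. -86. 160.]
160 26 [536. -98. 160.] [549. -84. 169.]
170 30 [536. -98. 171.] [546. -82. 180.]
180 29 [536. -99. 180.] [544. -81. 190.]
190 23 [ 536. -100.  190.] [541. -80. 199.]
```

View pics/b.png

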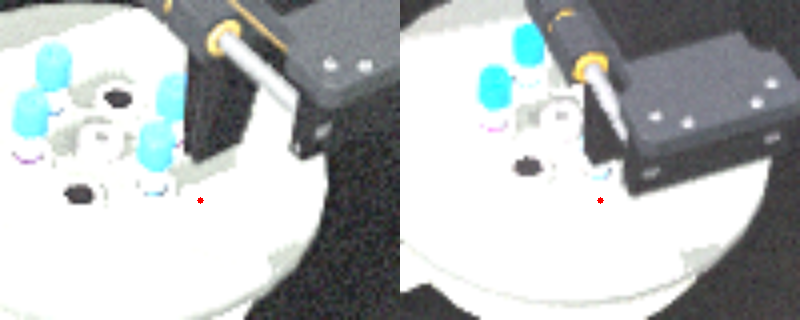

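Run:
```python
from h import *
s=state();print(s["t"],s["eef_pos"],s["joints"],s["opening"]);s=s["eef_pos"]
for n in("scene","side"):
    c=imaging.read_camera(n);W=cloud(c).reshape(-1,3)
    q=W[(abs(W[:,0]-s[0])<60)&(W[:,2]>108)&(W[:,2]<320)]
    for y in range(-240,120,20):
        k=q[(q[:,1]>=y)&(q[:,1]<y+20)]
        if len(k)>3: print(n,y,len(k),k.min(0).round(),k.max(0).round())
c=imaging.read_camera("wrist");print(c["intrinsics"],c["camera_from_world"].round(2))
T=c["camera_from_world"];print("cam at",-T[:3,:3].T@T[:3,3])
cv2.imwrite("pics/w.png",c["color"][:,:,::-1])
```

```text
3.4 [548.49778016 -87.63957824 122.94590598] [-2.77418297e-01  4.60915149e-01  1.79814196e+00  1.28827116e-04
  8.80965063e-01 -1.84505014e+00] 0.006619017947744537
scene -180 997 [ 511. -179.  233.] [ 583. -160.  279.]
scene -160 462 [ 513. -160.  246.] [ 581. -140.  279.]
scene -140 863 [ 517. -140.  245.] [ 573. -120.  320.]
scene -120 493 [ 512. -120.  230.] [ 559. -100.  320.]
scene -100 793 [ 512. -100.  154.] [560. -80. 311.]
scene -80 315 [511. -80. 164.] [539. -60. 311.]
scene -60 120 [518. -60. 246.] [531. -40. 279.]
scene -40 270 [512. -40. 246.] [563. -20. 279.]
scene -20 525 [513. -20. 234.] [579.  -0. 280.]
scene 0 44 [514.   0. 260.] [575.   5. 279.]
side -180 959 [ 513. -180.  232.] [ 583. -160.  279.]
side -160 398 [ 513. -160.  245.] [ 582. -140.  280.]
side -140 737 [ 517. -140.  246.] [ 574. -120.  320.]
side -120 284 [ 512. -120.  213.] [ 565. -100.  320.]
side -100 339 [ 512. -100.  156.] [551. -80. 303.]
side -80 149 [512. -80. 182.] [538. -60. 301.]
side -60 88 [517. -60. 247.] [529. -40. 278.]
side -40 159 [513. -40. 245.] [539. -20. 280.]
side -20 263 [513. -20. 232.] [552.  -0. 279.]
side 0 8 [519.   0. 274.] [547.   3. 276.]
[[371.64829954   0.         318.07987954]
 [  0.         371.64829954 237.77700128]
 [  0.           0.           1.        ]] [[ 0.0000e+00  1.0000e+00 -0.0000e+00  8.4690e+01]
 [-9.6000e-01  0.0000e+00 -2.7000e-01  5.4441e+02]
 [-2.7000e-01  0.0000e+00  9.6000e-01 -1.8751e+02]
 [ 0.0000e+00  0.0000e+00  0.0000e+00  1.0000e+00]]
cam at [474.13512129 -86.7328806  326.17913084]
```

View pics/w.png

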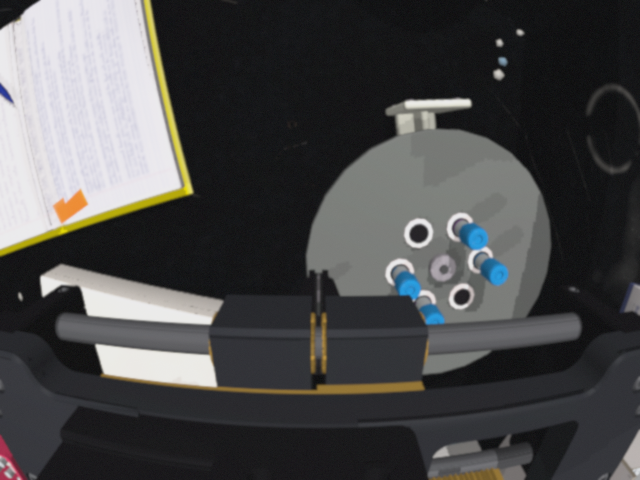

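The wrist picture shows the arm hidden mostly behind the gripper, with the tray at (430,250) and the plate at (440,105). Both outside cameras put the fingertip about 33 mm higher than the reported TCP, while the tray reads correctly at 60 mm. I'll descend in stages and measure the tip with the cameras.

Call:
step_arm([
  {"slide": [0, -0.002, 0.025], "roll": 0},
  {"slide": [0, -0.002, 0.05], "roll": 0},
  {"slide": [0, -0.002, 0.05], "roll": 0},
  {"slide": [0, -0.002, 0.05], "roll": 0},
])

```text
t: 4.05
eef_pos: [548.5, -89.9, 72.7]
tcp_rot: [-3.141, 0.001, 3.139]
ft_force: [-0.1, -0.0, -0.5]
opening: 0.006
grip_force: 0.0
```

```bash
cat >> h.py <<'E'
def tip(n="scene"):
    s=state()["eef_pos"]; c=imaging.read_camera(n);W=cloud(c)
    m=(abs(W[...,0]-s[0])<20)&(abs(W[...,1]-s[1])<16)&(W[...,2]>s[2]+8)&(W[...,2]>66)
    q=W[m]; print(n,s.round(1),"tip zmin",np.sort(q[:,2])[:8].round(),"x",q[:,0].min().round(),q[:,0].max().round(),"ymin",q[:,1].min().round())
    return c
E
python3 - <<'E'
from h import *
tip();c=tip("side");print(state()["ft_force"],state()["t"])
I=c["color"][:,:,::-1].copy(); I=cv2.convertScaleAbs(I,alpha=1.6,beta=20)
cv2.imwrite("pics/c.png",cv2.resize(I[250:390,300:440],None,fx=4,fy=4))
E
```

```text
scene [548.5 -89.9  72.7] tip zmin [103. 106. 106. 106. 106. 107. 107. 107.] x 529.0 561.0 ymin -106.0
side [548.6 -90.   72.8] tip zmin [104. 105. 105. 105. 105. 106. 107. 107.] x 536.0 568.0 ymin -106.0
[ 0.45083037 -0.42354284  0.11311362] 4.15
```

View pics/c.png

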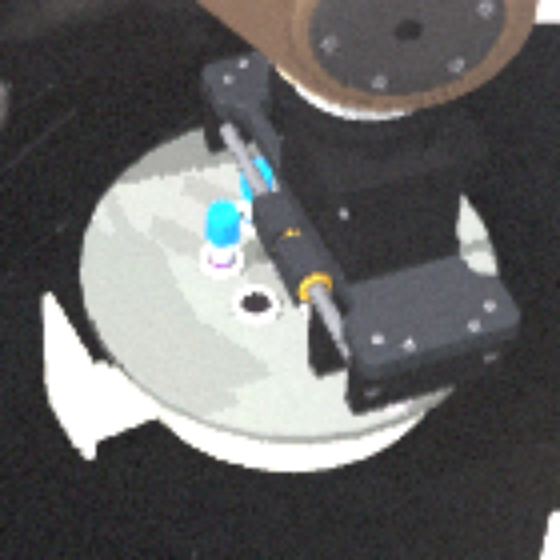

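The crop shows the tip above the near rim at (325,370), clear of everything, with its depth at about 105 mm. The offset is confirmed, so I'll go down another 34 mm.

Call:
step_arm([
  {"slide": [0, 0, 0.012], "roll": 0},
  {"slide": [0, 0, 0.024], "roll": 0},
  {"slide": [0, 0, 0.034], "roll": 0},
  {"slide": [0, 0, 0.034], "roll": 0},
])

```text
t: 4.65
eef_pos: [547.4, -89.9, 36.4]
tcp_rot: [3.141, -0.002, 3.139]
ft_force: [0.8, 0.1, -0.5]
opening: 0.008
grip_force: 0.0
```

Run:
```python
from h import *
tip();tip("side");s=state();print(s["ft_force"],s["t"])
```

```text
scene [547.4 -89.9  36.4] tip zmin [69. 69. 69. 70. 70. 70. 71. 71.] x 528.0 560.0 ymin -105.0
side [547.8 -90.   37. ] tip zmin [68. 68. 70. 70. 70. 72. 72. 73.] x 535.0 567.0 ymin -106.0
[ 0.42100747 -0.42077766  0.90786141] 4.75
```

Call:
step_arm([
  {"slide": [-0.01, 0.001, 0], "roll": 0},
  {"slide": [-0.031, 0.004, 0], "roll": 0},
  {"slide": [-0.058, 0.01, 0], "roll": 0},
  {"slide": [-0.045, 0.008, -0.03], "roll": 0},
  {"slide": [-0.045, 0.008, -0.085], "roll": 0},
])

```text
t: 5.38
eef_pos: [592.2, -81.8, 122.1]
tcp_rot: [3.141, -0.004, 3.139]
ft_force: [0.3, -0.4, -0.1]
opening: 0.005
grip_force: 0.0
```

```bash
cat >> h.py <<'E'
H=np.array([567.,7.]); BAY=np.pi+0.108
def ang(n):
    t=state()["t"]; c=imaging.read_camera(n); m=mark_of(n,"peg_top")
    W=cloud(c);r=np.hypot(W[...,0]-H[0],W[...,1]-H[1]); q=W[(W[...,2]>72)&(W[...,2]<88)&(r>85)&(r<110)]
    p=at_z(c,m[0]["uv"],85)[:2]-H if m else (0,0)
    f=lambda p:round((np.arctan2(p[1],p[0])-BAY)%(2*np.pi),3)
    d=np.median(q[:,:2],0)-H if len(q) else (0,0)
    print(round(t,3),n,"net",f(p),round(float(np.hypot(*p)),1),m and round(m[0]["confidence"],2),"depth",len(q),f(d) if len(q) else None)
E
python3 - <<'E'
from h import *
for i in range(2): ang("scene");ang("side")
print(state()["eef_pos"],state()["t"])
E
```

```text
5.375 scene net 2.783 103.9 0.83 depth 3 2.715
5.475 side net 3.034 0.0 [] depth 0 None
5.575 scene net 3.337 101.4 0.57 depth 36 3.266
5.675 side net 3.437 110.0 0.86 depth 0 None
[592.63887574 -82.02249153 121.42604763] 5.775
```

Call:
step_arm([
  {"slide": [0.004, 0.01, 0.02], "roll": 0},
  {"slide": [0.008, 0.021, 0.04], "roll": 0},
  {"slide": [0.008, 0.021, 0.054], "roll": 0},
  {"slide": [0.008, 0.021, 0.054], "roll": 0},
])

```text
t: 6.28
eef_pos: [584.7, -61.3, 67.3]
tcp_rot: [3.141, -0.002, 3.139]
ft_force: [-0.1, 0.2, 0.7]
opening: 0.003
grip_force: 0.0
```

Run:
```python
from h import *
tip()
for i in range(10): ang("scene")
for i in range(5): ang("side")
print(state()["eef_pos"],state()["t"])
```

```text
scene [584.7 -61.3  67.3] tip zmin [101. 101. 102. 102. 102. 102. 102. 102.] x 565.0 598.0 ymin -77.0
6.325 scene net 5.178 98.3 0.89 depth 37 5.186
6.425 scene net 5.369 96.5 0.98 depth 37 5.441
6.525 scene net 5.497 93.4 0.95 depth 44 5.7
6.625 scene net 5.847 92.9 0.9 depth 46 5.95
6.725 scene net 6.2 94.0 0.59 depth 46 6.204
6.825 scene net 0.151 91.0 0.68 depth 41 0.165
6.925 scene net 0.444 98.4 0.66 depth 45 0.415
7.025 scene net 0.649 85.0 0.69 depth 47 0.658
7.125 scene net 0.89 95.0 0.94 depth 47 0.897
7.225 scene net 1.151 94.5 0.83 depth 47 1.139
7.325 side net 1.483 94.4 0.96 depth 37 1.383
7.425 side net 1.702 99.9 0.76 depth 36 1.61
7.525 side net 1.924 102.0 0.75 depth 36 1.838
7.625 side net 2.235 108.2 0.56 depth 18 2.055
7.725 side net 2.392 107.4 0.72 depth 0 None
[585.05889996 -61.14156905  68.55916562] 7.825
```

Call:
step_arm([
  {"slide": [0, 0, 0], "roll": 0},
  {"slide": [0, 0, 0], "roll": 0},
  {"slide": [0, 0, 0], "roll": 0},
  {"slide": [0, 0, 0], "roll": 0},
  {"slide": [0, 0, 0], "roll": 0},
])

```text
t: 8.45
eef_pos: [585.0, -61.1, 68.5]
tcp_rot: [3.142, 0.0, 3.139]
ft_force: [-1.4, 0.2, -0.3]
opening: 0.004
grip_force: 0.0
```

Call:
step_arm([
  {"slide": [0, 0, 0], "roll": 0},
  {"slide": [0, 0, 0], "roll": 0},
  {"slide": [0, 0, 0], "roll": 0},
  {"slide": [0, 0, 0], "roll": 0},
  {"slide": [0, 0, 0], "roll": 0},
])

```text
t: 9.07
eef_pos: [585.0, -61.1, 68.5]
tcp_rot: [3.141, 0.0, 3.139]
ft_force: [-0.1, 0.4, -0.2]
opening: 0.003
grip_force: 0.0
```

Call:
step_arm([
  {"slide": [0, 0, 0], "roll": 0},
  {"slide": [0, 0, 0], "roll": 0},
  {"slide": [0, 0, 0], "roll": 0},
  {"slide": [0, 0, 0], "roll": 0},
  {"slide": [0, 0, 0], "roll": 0},
])

```text
t: 9.7
eef_pos: [585.1, -61.1, 68.5]
tcp_rot: [3.142, 0.0, 3.139]
ft_force: [0.2, -0.8, -0.2]
opening: 0.005
grip_force: 0.0
```

```bash
cat >> h.py <<'E'
import json,os
from scipy.integrate import solve_ivp
from scipy.optimize import least_squares
def quick(n="scene"):
    t=state()["t"]; c=imaging.read_camera(n)
    W=cloud(c);r=np.hypot(W[...,0]-H[0],W[...,1]-H[1]); q=W[(W[...,2]>72)&(W[...,2]<88)&(r>88)&(r<108)]
    if len(q)<15: return None
    d=np.median(q[:,:2],0); v=d-np.array([40.,-608.] if n=="scene" else [242.,-650.]); d=d+3.2*v/np.hypot(*v)-H
    return t,(np.arctan2(d[1],d[0])-BAY)%(2*np.pi)
def model(p,t,t0):  # w'=-a w-b
    a,b=p[2],p[3]; w0,th0=p[1],p[0]; s=t-t0; e=np.exp(-a*s)
    return th0+(w0+b/a)*(1-e)/a-b/a*s, (w0+b/a)*e-b/a
def fit(D):
    D=np.array(D);t0=D[0,0]
    f=lambda p:np.r_[(((model(p,D[:,0],t0)[0]-D[:,1])+np.pi)%(2*np.pi)-np.pi)/.03,(p[2]-.05)/.01,(p[3]-.05)/.01]
    s=least_squares(f,[D[0,1],2.58,.05,.05]);p=s.x
    print("p",p.round(3),"rms",np.sqrt(np.mean(s.fun[:-2]**2))*.03)
    tt=np.arange(t0,t0+40,.005);th,w=model(p,tt,t0);k=np.argmax(w<.03) or len(tt);print("stop at",th[k-1],tt[k-1])
    th=th[:k]
    for n in range(2,14):
        i=np.searchsorted(th,2*np.pi*n)
        if i<len(th): print(n,"t",tt[i].round(3),"w",w[i].round(3))
E
python3 - <<'E'
from h import *
D=[[6.325,5.186],[6.425,5.441],[6.525,5.7],[6.625,5.95],[6.725,6.204],[6.825,6.448],[6.925,6.698],[7.025,6.941],[7.125,7.18],[7.225,7.422]]
D=[[t,a-.02] for t,a in D]
for i in range(4):
    q=quick()
    if q: D.append(list(q))
json.dump(D,open("D.json","w"));print(D[-4:]);fit(D);print(state()["t"],state()["eef_pos"])
E
```

```text
[[9.7, np.float64(0.16028424118929951)], [9.75, np.float64(0.26979067103758325)], [9.8, np.float64(0.3674839820461857)], [9.85, np.float64(0.470662599455812)]]
p [5.176 2.551 0.056 0.053] rms 0.006473452027747889
stop at 28.710228605627545 29.20499999999951
2 t 9.615 w 1.964
3 t 13.355 w 1.415
4 t 19.24 w 0.754
9.9 [585.04285577 -61.12408485  68.51631089]
```

Call:
step_arm([
  {"slide": [0, 0, 0], "roll": 0},
  {"slide": [0, 0, 0], "roll": 0},
  {"slide": [0, 0, 0], "roll": 0},
  {"slide": [0, 0, 0], "roll": 0},
  {"slide": [0, 0, 0], "roll": 0},
])

```text
t: 10.52
eef_pos: [585.0, -61.1, 68.5]
tcp_rot: [3.142, 0.0, 3.139]
ft_force: [0.5, 0.7, -0.1]
opening: 0.009
grip_force: 0.0
```

Call:
step_arm([
  {"slide": [0, 0, 0], "roll": 0},
  {"slide": [0, 0, 0], "roll": 0},
  {"slide": [0, 0, 0], "roll": 0},
  {"slide": [0, 0, 0], "roll": 0},
  {"slide": [0, 0, 0], "roll": 0},
])

```text
t: 11.15
eef_pos: [585.0, -61.1, 68.5]
tcp_rot: [3.142, 0.0, 3.139]
ft_force: [0.1, 0.1, 0.1]
opening: 0.005
grip_force: 0.0
```

Call:
step_arm([
  {"slide": [0, 0, 0], "roll": 0},
  {"slide": [0, 0, 0], "roll": 0},
  {"slide": [0, 0, 0], "roll": 0},
  {"slide": [0, 0, 0], "roll": 0},
  {"slide": [0, 0, 0], "roll": 0},
])

```text
t: 11.78
eef_pos: [585.1, -61.1, 68.6]
tcp_rot: [3.142, 0.0, 3.139]
ft_force: [-0.2, -0.2, 0.2]
opening: 0.009
grip_force: 0.0
```

Call:
step_arm([
  {"slide": [0, 0, 0], "roll": 0},
  {"slide": [0, 0, 0], "roll": 0},
  {"slide": [0, 0, 0], "roll": 0},
  {"slide": [0, 0, 0], "roll": 0},
  {"slide": [0, 0, 0], "roll": 0},
])

```text
t: 12.4
eef_pos: [585.0, -61.1, 68.5]
tcp_rot: [3.142, 0.0, 3.139]
ft_force: [0.3, -0.3, 0.1]
opening: 0.008
grip_force: 0.0
```

Call:
step_arm([
  {"slide": [0, 0, 0], "roll": 0},
  {"slide": [0, 0, 0], "roll": 0},
  {"slide": [0, 0, 0], "roll": 0},
  {"slide": [0, 0, 0], "roll": 0},
  {"slide": [0, 0, 0], "roll": 0},
])

```text
t: 13.02
eef_pos: [585.1, -61.1, 68.5]
tcp_rot: [3.142, 0.0, 3.139]
ft_force: [-0.1, 0.1, -0.2]
opening: 0.007
grip_force: 0.0
```

Run:
```python
from h import *
D=json.load(open("D.json"))
for i in range(10):
    q=quick()
    if q: D.append(list(q))
json.dump(D,open("D.json","w"));print(D[-10::3]);fit(D);print(state()["t"],state()["eef_pos"])
c=imaging.read_camera("side");I=c["color"][:,:,::-1]
cv2.imwrite("pics/d.png",cv2.resize(I[250:390,280:440],None,fx=4,fy=4))
```

```text
[[13.025, np.float64(5.847864202059199)], [13.175, np.float64(6.078474984982473)], [13.325, np.float64(0.024108350382669563)], [13.475, np.float64(0.24384026466975062)]]
p [5.18  2.539 0.054 0.051] rms 0.009228677361725997
stop at 29.308779275694803 29.869999999999497
2 t 9.615 w 1.971
3 t 13.315 w 1.442
4 t 18.97 w 0.812
13.525 [585.04550628 -61.1226821   68.52921336]
```

View pics/d.png

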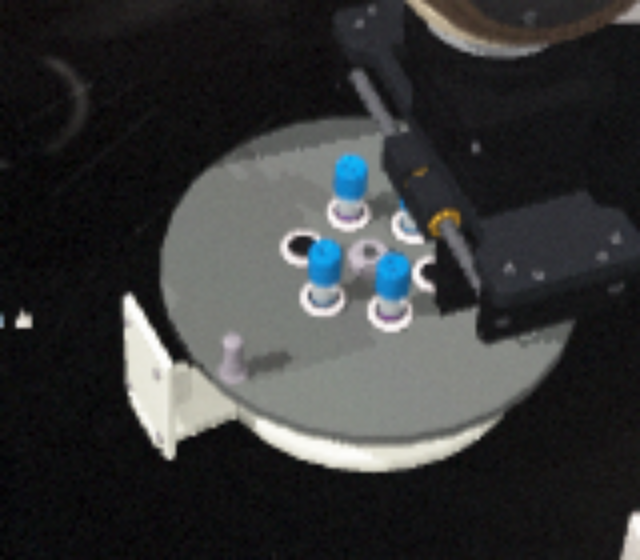

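The picture shows the peg at (232,360), just past the middle of the plate, which spans roughly (125,300) to (175,455). This agrees with the fit. I'll brake on pass 4.

Call:
step_arm([
  {"slide": [0, 0, 0], "roll": 0},
  {"slide": [0, 0, 0], "roll": 0},
  {"slide": [0, 0, 0], "roll": 0},
  {"slide": [0, 0, 0], "roll": 0},
  {"slide": [0, 0, 0], "roll": 0},
])

```text
t: 14.2
eef_pos: [585.0, -61.1, 68.5]
tcp_rot: [3.142, 0.0, 3.139]
ft_force: [-0.2, 0.8, -0.2]
opening: 0.001
grip_force: 0.0
```

Call:
step_arm([
  {"slide": [0, 0, 0], "roll": 0},
  {"slide": [0, 0, 0], "roll": 0},
  {"slide": [0, 0, 0], "roll": 0},
  {"slide": [0, 0, 0], "roll": 0},
  {"slide": [0, 0, 0], "roll": 0},
])

```text
t: 14.82
eef_pos: [585.0, -61.1, 68.5]
tcp_rot: [3.142, 0.0, 3.139]
ft_force: [-1.4, -0.4, -0.2]
opening: 0.002
grip_force: 0.0
```

Call:
step_arm([
  {"slide": [0, 0, 0], "roll": 0},
  {"slide": [0, 0, 0], "roll": 0},
  {"slide": [0, 0, 0], "roll": 0},
  {"slide": [0, 0, 0], "roll": 0},
  {"slide": [0, 0, 0], "roll": 0},
])

```text
t: 15.45
eef_pos: [585.0, -61.1, 68.5]
tcp_rot: [3.142, 0.0, 3.139]
ft_force: [0.6, -0.0, 0.0]
opening: 0.009
grip_force: 0.0
```

Call:
step_arm([
  {"slide": [0, 0, 0.012], "roll": 0},
  {"slide": [0, 0, 0.024], "roll": 0},
  {"slide": [0, 0, 0.034], "roll": 0},
  {"slide": [0, 0, 0.034], "roll": 0},
  {"slide": [0, 0, 0.034], "roll": 0},
])

```text
t: 16.08
eef_pos: [585.2, -61.1, 34.6]
tcp_rot: [3.142, 0.0, 3.139]
ft_force: [-0.1, 1.3, -0.6]
opening: 0.006
grip_force: 0.0
```

Run:
```python
from h import *
tip();tip("side");s=state();print(s["t"],s["ft_force"])
```

```text
scene [585.2 -61.1  34.6] tip zmin [67. 68. 68. 69. 69. 69. 69. 69.] x 565.0 597.0 ymin -76.0
side [585.2 -61.2  34.7] tip zmin [67. 67. 68. 69. 69. 69. 69. 70.] x 572.0 605.0 ymin -77.0
16.175 [0.7472379  0.20690587 0.58228483]
```

Call:
step_arm([
  {"slide": [0, 0, 0], "roll": 0},
  {"slide": [0, 0, 0], "roll": 0},
  {"slide": [0, 0, 0], "roll": 0},
  {"slide": [0, 0, 0], "roll": 0},
  {"slide": [0, 0, 0], "roll": 0},
])

```text
t: 16.8
eef_pos: [585.0, -61.1, 34.5]
tcp_rot: [3.142, 0.0, 3.139]
ft_force: [-0.0, 0.5, 0.1]
opening: 0.003
grip_force: 0.0
```

Call:
step_arm([
  {"slide": [0, 0, 0.001], "roll": 0},
  {"slide": [0, 0, 0.002], "roll": 0},
  {"slide": [0, 0, 0.002], "roll": 0},
  {"slide": [0, 0, 0.002], "roll": 0},
  {"slide": [0, 0, 0.002], "roll": 0},
])

```text
t: 17.42
eef_pos: [585.1, -61.1, 32.5]
tcp_rot: [3.142, 0.0, 3.139]
ft_force: [1.2, 0.2, 0.1]
opening: 0.005
grip_force: 0.0
```

Call:
step_arm([
  {"slide": [0, 0, 0], "roll": 0},
  {"slide": [0, 0, 0], "roll": 0},
  {"slide": [0, 0, 0], "roll": 0},
  {"slide": [0, 0, 0], "roll": 0},
])

```text
t: 17.92
eef_pos: [585.0, -61.2, 32.5]
tcp_rot: [3.142, -0.0, 3.139]
ft_force: [-1.2, -0.3, 0.3]
opening: 0.007
grip_force: 0.0
```

Run:
```python
from h import *
D=json.load(open("D.json"))
for i in range(4):
    q=quick()
    if q: D.append(list(q))
json.dump(D,open("D.json","w"));print(D[-4:]);fit(D);s=state();print(s["t"],s["eef_pos"],s["ft_force"])
```

```text
[[17.925, np.float64(5.420727360994787)], [17.975, np.float64(5.458511342206178)], [18.025, np.float64(5.514418413882994)], [18.075, np.float64(5.552538002392815)]]
p [5.182 2.536 0.055 0.048] rms 0.008926393587858877
stop at 29.56950666466807 30.35499999999949
2 t 9.615 w 1.971
3 t 13.315 w 1.445
4 t 18.915 w 0.829
18.125 [585.03116364 -61.1419994   32.53088768] [ 0.35649688 -0.48179962 -0.01686319]
```

Call:
step_arm([
  {"slide": [0, 0, 0], "roll": 0},
  {"slide": [0, 0, 0], "roll": 0},
  {"slide": [0, 0, 0], "roll": 0},
  {"slide": [0, 0, 0], "roll": 0},
  {"slide": [0, 0, 0.003], "roll": 0},
])

```text
t: 18.75
eef_pos: [585.2, -61.1, 29.6]
tcp_rot: [-3.142, 0.0, 3.139]
ft_force: [0.1, 0.0, -0.3]
opening: 0.005
grip_force: 0.0
```

Call:
step_arm([
  {"slide": [0, 0, 0.004], "roll": 0},
  {"slide": [0, 0, 0.005], "roll": 0},
])

```text
t: 19.0
eef_pos: [586.9, -61.0, 27.0]
tcp_rot: [-3.141, 0.005, 3.139]
ft_force: [-2.5, 5.0, 34.3]
opening: 0.007
grip_force: 17.0
```

Call:
step_arm([
  {"slide": [0, 0, 0], "roll": 0},
  {"slide": [0, 0, 0], "roll": 0},
  {"slide": [0, 0, 0], "roll": 0},
])

```text
t: 19.38
eef_pos: [586.8, -61.0, 27.1]
tcp_rot: [-3.141, 0.005, 3.139]
ft_force: [-2.3, 4.5, 25.9]
opening: -0.0
grip_force: 13.2
```

Run:
```python
from h import *
for i in range(3): print(quick())
print(quick("side"));s=state();print(s["t"],s["eef_pos"],s["ft_force"])
```

```text
(19.375, np.float64(6.249853958312928))
(19.425, np.float64(6.249297478422713))
(19.475, np.float64(6.248748133824382))
(19.525, np.float64(6.255799261102686))
19.575 [586.78330992 -61.01968407  27.05333199] [-1.9943967   3.52467517 26.05355199]
```

Call:
step_arm([
  {"slide": [0, 0, -0.001], "roll": 0},
  {"slide": [0, 0, -0.002], "roll": 0},
  {"slide": [0, 0, -0.003], "roll": 0},
  {"slide": [0, 0, -0.004], "roll": 0},
  {"slide": [0, 0, -0.007], "roll": 0},
])

```text
t: 20.2
eef_pos: [584.8, -61.1, 31.3]
tcp_rot: [3.141, -0.001, 3.139]
ft_force: [-0.2, 0.7, 0.2]
opening: 0.003
grip_force: 0.0
```

Run:
```python
from h import *
for i in range(4): print(quick())
s=state();print(s["t"],s["eef_pos"],s["ft_force"])
```

```text
(20.2, np.float64(6.2045727427442685))
(20.25, np.float64(6.202725667527903))
(20.3, np.float64(6.195870027438829))
(20.35, np.float64(6.203550690764131))
20.4 [585.02657084 -61.12435658  31.51851072] [ 0.32890476 -0.40080607 -0.18407354]
```

Call:
step_arm([
  {"slide": [0, 0, -0.015], "roll": 0},
  {"slide": [0, 0, -0.04], "roll": 0},
  {"slide": [0, 0, -0.08], "roll": 0},
  {"slide": [0, 0, -0.12], "roll": 0},
  {"slide": [0, 0, -0.12], "roll": 0},
])

```text
t: 21.02
eef_pos: [586.4, -61.4, 155.4]
tcp_rot: [-3.14, 0.006, 3.139]
ft_force: [0.4, -1.0, -0.6]
opening: 0.005
grip_force: 0.0
```

Run:
```python
from h import *
for i in range(4): print(quick())
c=imaging.read_camera("side");I=c["color"][:,:,::-1]
cv2.imwrite("pics/e.png",cv2.resize(I[250:390,280:440],None,fx=4,fy=4))
s=state();print(s["t"],s["eef_pos"],s["ft_force"])
```

```text
(21.025, np.float64(6.166054420316607))
(21.075, np.float64(6.170766184240075))
(21.125, np.float64(6.171258715583162))
(21.175, np.float64(6.170476688312759))
21.275 [584.51974051 -61.02195995 150.61419368] [-0.17270981 -0.029457   -0.41534701]
```

View pics/e.png

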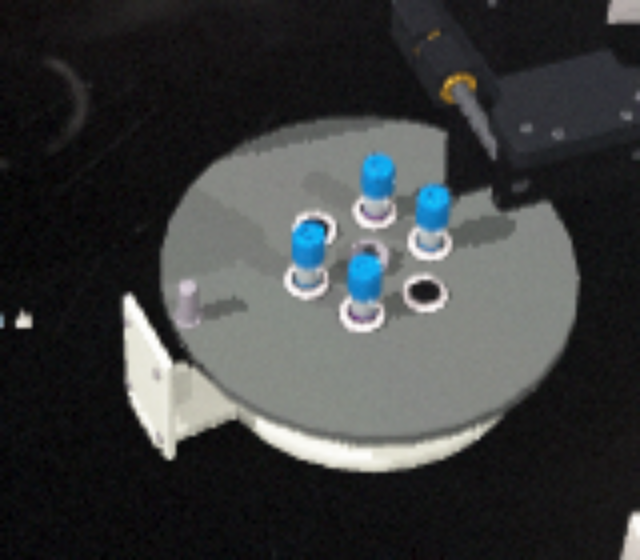

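The picture shows the peg at (187,302), in front of the plate and about 11 mm from its middle. I'll confirm it is at rest, then hand in.

Call:
step_arm([
  {"slide": [0, 0, 0], "roll": 0},
  {"slide": [0, 0, 0], "roll": 0},
  {"slide": [0, 0, 0], "roll": 0},
  {"slide": [0, 0, 0], "roll": 0},
  {"slide": [0, 0, 0], "roll": 0},
])

```text
t: 21.9
eef_pos: [585.0, -61.1, 151.5]
tcp_rot: [3.142, 0.0, 3.139]
ft_force: [-0.3, -0.3, 0.3]
opening: 0.003
grip_force: 0.0
```

Run:
```python
from h import *
q=[quick()[1] for i in range(3)];print(q)
if all(abs(a-6.168)<.02 for a in q): print(env.job_done())
```

```text
[np.float64(6.158899464929293), np.float64(6.16250386691118), np.float64(6.169675725111435)]
the job is handed in; nothing more can be done
None
```

I flicked the tray to about 2.7 rad/s, let it run free past the bay three times and braked it on the fourth pass; the peg rests about 11 mm from the plate's middle, the finger is clear, and the job is handed in (no verdict was returned).

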